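Weigh the small carton under the scale's draught shield

ROBOT

A 6-joint arm with a two-finger parallel gripper is mounted at the origin on the work surface. World frame = base frame: x ahead of the robot, y to its left, z up, the work surface at z = 0. Lengths are in m, angles in rad, forces in N, time in s.
With the tool pointing down it reaches from about 0.3 to 0.875 m from the base axis. Payload 6.4 kg.
Tool frame: the origin (TCP) lies midway between the tips of the shut fingers; the grasp point (between the pads) lies 19 mm behind it; z points along the fingers, y is the line along which they close (so a half turn about z gives the same grasp; the last joint's range is limited). The gripper opens to 85 mm and grips with 20 to 120 N. Pads are 22 mm wide; open, the fingers measure 114 mm over their backs; the gripper's body (76 mm by 85 mm) begins 54 mm behind the grasp point. The pads swing forward as they close: fully open they stand 13 mm farther back than shut.
Start: joints at [-1.483, 0.181, 1.607, -0, 1.354, -0.206], TCP at [0.167, -0.55, 0.231] pointing down, gripper open.
Joint ranges: [-2.99, 2.99], [-0.89, 2.07], [0.3, 2.58], [-1.14, 4.28], [0, 2.63], [-3.12, 3.12]. Speed limits (rad/s): [2.57, 2.57, 3.01, 3.14, 3.14, 3.14].

INTERFACE

Orientations are given as a unit quaternion [w, x, y, z].
In Python, from bench import ctrl gives the robot as it stands. The module is installed in compiled form; this text tells all that it offers.
- The arm moves only by the tool move_arm, never from a script. Its argument "plan" is one flat list of numbers, 6 for each row, row after row: the shift along the world's x, y, z in units of 50 mm (1.0 is 50 mm), then the turn, a rotation vector about the world's x, y, z in rad. A call has 1 to 10 rows; each row is the pose to reach, as a shift and turn from the pose commanded when the call began; what a row does not reach only later rows make up. A row lasts 1/8 s, in which the tool goes at most 62.5 mm and 10.7 degrees, less where a joint would pass 70% of its speed; a pose out of reach is approached as far as the arm can. A call with a gripper value outside its range is refused whole. "grip" is the finger opening in mm, from 0 to 85.4, set as the call begins (left out, the last holds). The fingers move at their own pace and stop on an object; the grip force is fixed at half the most. Time passes only in rows, so rows that repeat a pose let the fingers close. It gives the time, the measured TCP pose, the force, the opening and the grip force at its end, in the units of the state.
- ctrl.get_obs(): the state, without advancing time (a new reading comes with each control period).
- ctrl.camera(name): name is "scene" or "side" or "wrist"; returns a dict with "pixels" (480x640x3 uint8, red, green, blue), "fx", "fy", "cx", "cy" (pixels), "origin" and "attitude" of the camera in the world. Camera axes: x right, y down, z forward; pixel columns grow to the right and rows downward; lengths in m; the calibration is good to about 2 mm. A picture is of the moment at which its call begins. There is no depth.
- ctrl.hand_in(): hands the job in; it is judged then, once.
The state is a dict: "time_s": time; "q": joint angles; "dq": joint speeds; "joint_efforts": joint torques, N m; "eef_pos": TCP position; "eef_rot": TCP orientation; "wrist_force": force on the tool from outside, world axes, zero at the start; "torque": the same for the moment, N m; "opening": opening from 0.0 (shut) to 1.0 (fully open); "grasp_force": force on a finger pad.
Only numpy, scipy, OpenCV 4.12 (cv2) and the standard library are available. Lean on these libraries where they do the work, as an engineer would, in place of code of your own. Each camera call takes 0.05 s, during which the arm holds its last target. There are 200 camera calls.

TASK

Weigh the smallest of the three brown cartons: slide the scale's roof door open, set the carton gently upright in the middle of the weighing pan without dropping it or pressing hard on the pan, then slide the door fully shut over it. Do not slam the door, and leave everything else on the bench where it is.

Things in the scene. Friction and masses are not known exactly. Their poses are not given: they have to be found in the camera images.
- scale: Grey bench parts scale with draught shield, fixed: 200 mm (its x), 430 mm (its y, -250 to +180), 134 mm high. Origin on the bench at x = 0, y = 0; y runs along the door track, z up. The part with y below 0 is a solid housing (top at z = 122) with a display at its end; the part with y above 0 is the weighing chamber. Two track rails, 8 mm wide, at x = -96 and +96, run along it, top at z = 134.
- chamber_mouth (a point): Middle of the chamber's open top, at the height of the rails' top (134 mm above the bench); scale x = 0, y = +87.5 mm. The chamber has clear walls 4 mm thick; inside it spans x -92 to +92 mm (rails included), y 0 to +175 mm of the scale. The roof is its only opening; the sliding door closes it. Axes as the scale's.
- door (a joint): Sliding roof door: clear panel 178 (x) by 172 mm (y), aluminium edges, top 131 mm above the bench (edges 132.5). 0 = fully shut over the chamber (door centre at scale y = +90 mm), 0.165 m = fully open over the housing (centre at y = -75 mm), a hard stop at each; opens towards scale -y. About 2 N of friction, 0.25 kg, stays where left; may start a little ajar.
- fin_top (a point): Top centre of the black upright fin in the middle of the sliding door, by which it is pushed or pinched. Fin: 60 mm along scale x, 12 mm thick along scale y, rising 27 mm above the panel; top 158 mm above the bench. Moves with the door: scale x = 0, y = +90 mm minus the door's joint value. Axes as the scale's.
- pan_top (a point): Centre of the upper surface of the square steel weighing pan (130 by 130 mm), 64 mm above the bench when empty, in the chamber at scale x = 0, y = +90 mm. The walls' top and the door's underside lie 62 mm above it. Axes as the scale's.
- pan (a joint): How far the weighing pan is pressed down on its load cell spring: 0 = empty, 0.012 m = bottomed; 1 N presses it about 1 mm; the carton alone presses it 1 to 3 mm.
- carton: The carton to weigh, smallest of the three: brown cardboard with a strip of tape along its top, 60 mm (its x) by 45 mm (its y) by 50 mm high, about 0.18 kg. Origin at the centre of its underside, z up. Stands upright on the bench to the left of the scale.
- carton_tall: Another brown carton, 85 (x) by 75 (y) by 85 mm high, about 0.5 kg, to be left alone. Origin at the centre of its underside.
- carton_flat: Another brown carton, flat, 110 (x) by 80 (y) by 35 mm high, about 0.35 kg, to be left alone. Origin at the centre of its underside.
- mug: White mug, 80 mm across and 95 mm high, handle to its +y, beyond the cartons; to be left alone. Origin at the centre of its underside.
- tape: Roll of brown packing tape lying flat, 92 mm across, 48 mm high; to be left alone. Origin at the centre of its underside.
- stapler: Black stapler, 130 mm along its x, 34 mm wide, 48 mm high; to be left alone. Origin at the middle of its underside.
- scanner: Black hand barcode scanner lying on its side, about 180 mm along its x, 32 mm high, behind the cartons; to be left alone. Origin on the bench near its middle.
Mind the look-alikes: they are no part of the job. What is shaped like the carton but black or pink is not meant.

How it is judged:
On the way, in this order (a step that is already met when the one before it is completed fails the run):
1. The roof door has been slid open (at least 120 mm) (value of joint door above 0.12 m), for 0.2 s.
2. With the door open, the small carton stands on the pan, let go (horizontal distance between carton and pan_top below 0.03 m and z of carton in the frame of pan_top between -0.005 and 0.006 m and angle between carton's own z axis and vertical below 0.1 rad and linear speed of carton below 0.03 m/s and value of joint door above 0.1 m and contact force between the fingers and carton below 0.1 N), for 0.2 s.
At the end, for the whole second after the job is handed in: The small carton stands upright (within 0.1 rad) and at rest on the pan, the centre of its underside within 30 mm of the pan's centre, let go; the roof door is shut to within 5 mm of its stop (horizontal distance between carton and pan_top below 0.03 m and z of carton in the frame of pan_top between -0.005 and 0.006 m and angle between carton's own z axis and vertical below 0.1 rad and linear speed of carton below 0.03 m/s and value of joint door below 0.005 m and contact force between the fingers and carton below 0.1 N); the robot touches nothing.
It fails at once if The carton is dropped (moves faster than 0.5 m/s while not held) (linear speed of carton above 0.5 m/s and contact force between the fingers and carton below 0.05 N).
It fails at once if The pan is pressed down more than 9 mm (some 9 N) (value of joint pan above 0.009 m).
It fails at once if The door is slammed (moves faster than 0.6 m/s) (velocity of joint door above 0.6 m/s or velocity of joint door below -0.6 m/s).
It fails at once if The mug, tape roll, stapler, scanner or one of the other two cartons is moved more than 30 mm or tipped over (distance of any of carton_tall, carton_flat, mug, tape, stapler, scanner from where it was at the start of the episode above 0.03 m or angle between any of carton_tall, carton_flat, mug, tape, stapler, scanner's own z axis and vertical above 0.3 rad).
It also fails if it takes over 67 s, if anything falls off the work surface, if the arm or the gripper's body presses on something with over 40 N, if the wrist force passes 120 N, or if a joint passes its speed limit or range.

## Working session

There is one attempt and no reset: what is moved stays moved. The work goes in short steps, Python scripts to look and compute and a tool call to move; the robot and the scene stay as the last step left them, time stands still between calls to the robot, and variables do not carry over. Pictures are saved under pics/ and viewed, at most 10 in all, crops included, and the job is handed in when it is done.

Besides the shell and the picture viewer there is one more tool, called after "Call:" as name(argument=value, ...) on one line, values as JSON. move_arm: Moves the arm, as the interface text tells. Its arguments: {"type":"object","properties":{"plan":{"type":"array"},"grip":{"type":"number"}},"required":["plan"]}

```bash
mkdir -p pics; cat > h.py <<'E'
import numpy as np,cv2,json
from bench import ctrl
from scipy.spatial.transform import Rotation as R
def snap(n,f):
    c=ctrl.camera(n); cv2.imwrite(f'pics/{f}.png',c['pixels'][:,:,::-1])
    d={k:(np.array(v).tolist() if k!='pixels' else 0) for k,v in c.items()}
    json.dump(d,open(f'pics/{f}.json','w')); return c
def cal(f): return json.load(open(f'pics/{f}.json'))
def rot(c):
    a=np.array(c['attitude'])
    return a if a.shape==(3,3) else R.from_quat(a[[1,2,3,0]]).as_matrix()
def px(c,u,v,z):
    d=rot(c)@np.array([(u-c['cx'])/c['fx'],(v-c['cy'])/c['fy'],1]); o=np.array(c['origin'])
    return (o+d*(z-o[2])/d[2]).round(4)
def proj(c,p):
    q=rot(c).T@(np.array(p)-np.array(c['origin'])); return (q[0]/q[2]*c['fx']+c['cx'],q[1]/q[2]*c['fy']+c['cy'])
E
python3 - <<'E'
from h import *
for n in ['scene','side','wrist']:
    c=snap(n,n+'0'); print(n,c['origin'],c['attitude'],c['fx'])
print(ctrl.get_obs())
E
```

```text
scene [1.20954422 0.09978875 0.85605898] [-0.26150633  0.67990538  0.6375239  -0.25081149] 479.7677649043726
side [0.41530245 0.8620061  0.69687188] [ 0.04426088 -0.08876036  0.89490231 -0.43510047] 445.19177427069036
wrist [ 0.24507411 -0.5260717   0.37235998] [ 0.12990777  0.79286691 -0.58737127 -0.0973706 ] 421.85580516877513
{'time_s': 0.15, 'q': array([-1.48330546e+00,  1.81354300e-01,  1.60778641e+00,  1.91270490e-05,
        1.35379668e+00, -2.06274142e-01]), 'dq': array([-0.00024533, -0.00016148, -0.00573357, -0.00129543,  0.0010039 ,
       -0.00165469]), 'joint_efforts': array([ 1.12473168e-03, -4.45260215e+01, -3.51693106e+01, -2.15852970e-04,
        5.80495776e-03, -2.16156121e-05]), 'eef_pos': array([ 0.16649483, -0.54992489,  0.23059624]), 'eef_rot': array([-6.70629948e-04,  9.89232224e-01,  1.46352846e-01,  4.92310540e-05]), 'wrist_force': array([-0.42073137,  0.82419783,  0.36199811]), 'torque': array([0.01072408, 0.06221634, 0.03067238]), 'grasp_force': 0.0, 'opening': 0.9984857718541068}
```

View pics/scene0.png

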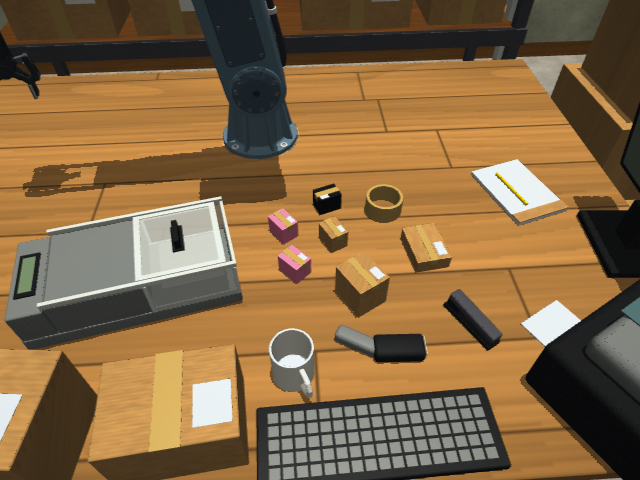

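View pics/side0.png

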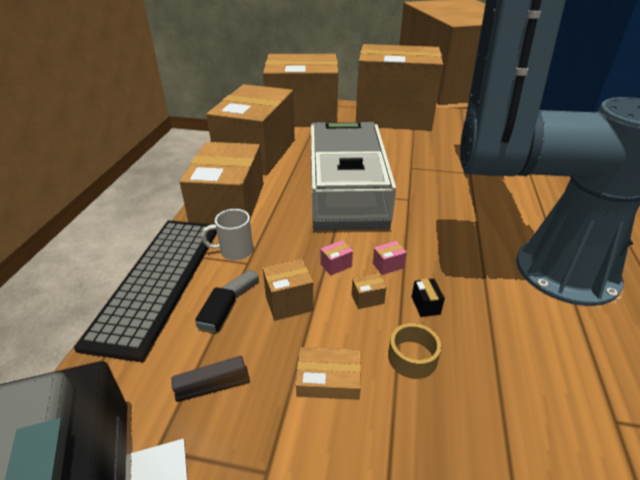

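The scene view shows the small brown carton at about (333,235), with pink and black look-alikes around it. The fin is at (177,237) and the door is nearly shut. In the side view the carton is at (369,290) and the fin at (351,162). I'll enlarge both.

```bash
python3 - <<'E'
import cv2,numpy as np
a=cv2.imread('pics/scene0.png');b=cv2.imread('pics/side0.png')
f=lambda i,x,y,w,h,s:cv2.resize(i[y:y+h,x:x+w],None,fx=s,fy=s,interpolation=cv2.INTER_CUBIC)
top=np.hstack([f(a,110,190,133,100,3),f(a,290,205,80,60,5)[:300,:400]])
bot=np.hstack([f(b,300,115,100,75,4),f(b,340,260,80,60,5)])
print(top.shape,bot.shape)
cv2.imwrite('pics/crop0.png',np.vstack([top[:,:799],bot[:,:799]]))
E
```

```text
(300, 799, 3) (300, 800, 3)
```

View pics/crop0.png

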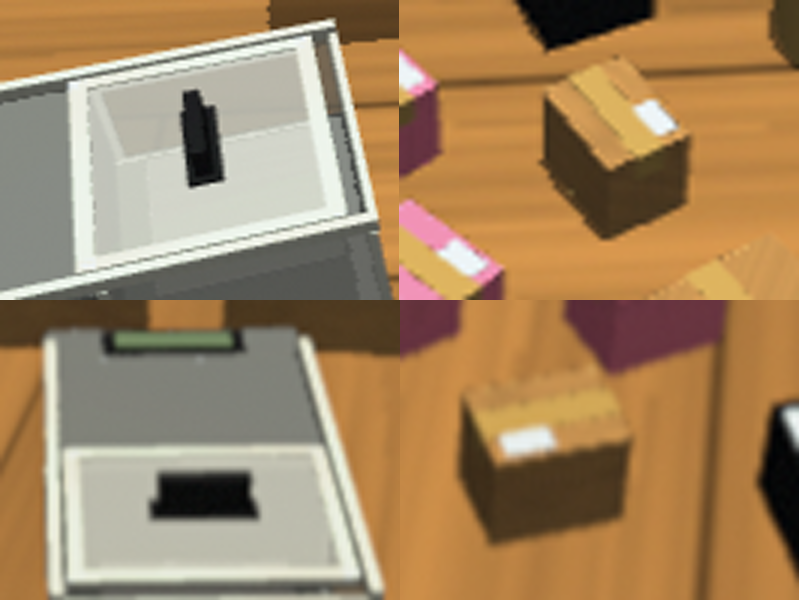

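```bash
python3 - <<'E'
from h import *
s=cal('scene0');d=cal('side0')
S=lambda x,y,k=3,ox=0,u=110,v=190:(u+(x-ox)/k,v+y/k)
for n,z,L in [('top',.05,[(318.8,224.6),(334.2,216),(348.2,231.4),(332.2,238.6)]),('bot',0,[(331.4,253),(347.8,245.6),(318.8,237)])]:
    print('scene',n,[px(s,u,v,z)[:2].tolist() for u,v in L])
for n,z,L in [('top',.05,[(352.4,278.4),(380,274),(386.4,286.4),(358.4,292.8)]),('bot',0,[(358.8,309),(384.4,303)])]:
    print('side',n,[px(d,u,v,z)[:2].tolist() for u,v in L])
print('rail ends scene',[px(s,*S(*p),.134)[:2].tolist() for p in [(334,21),(378,216)]], px(s,47,231,.134),px(s,11,317,.134))
print('rail ends side',[px(d,u,v,.134)[:2].tolist() for u,v in [(312.5,189.5),(396,189.5),(311,124),(376.5,124)]])
print('door edge scene',[px(s,*S(*p),.1325)[:2].tolist() for p in [(69,83),(77,271),(310,37),(345,215)]])
B=lambda x,y:(300+x/4,115+(y-300)/4)
print('door edge side',[px(d,*B(*p),.1325)[:2].tolist() for p in [(64,449),(328,446),(70,582),(357,578)]])
print('fin top scene',[px(s,*S(*p),.158)[:2].tolist() for p in [(183,93),(199,91),(193,140)]],[px(d,*B(*p),.158)[:2].tolist() for p in [(158,473),(250,473)]])
E
```

```text
scene top [[0.4317, 0.1474], [0.4059, 0.1857], [0.4581, 0.2135], [0.478, 0.1749]]
scene bot [[0.4781, 0.1739], [0.4576, 0.2147], [0.4252, 0.1476]]
side top [[0.4777, 0.1754], [0.4219, 0.1504], [0.4056, 0.1855], [0.46, 0.2152]]
side bot [[0.4567, 0.2125], [0.4052, 0.1847]]
rail ends scene [[0.4131, -0.0676], [0.603, -0.0255]] [ 0.4925 -0.4225  0.134 ] [ 0.7036 -0.4197  0.134 ]
rail ends side [[0.604, -0.0213], [0.4095, -0.0598], [0.6849, -0.3864], [0.4898, -0.4248]]
door edge scene [[0.4636, -0.2518], [0.6342, -0.2137], [0.4275, -0.0843], [0.5995, -0.0473]]
door edge side [[0.6341, -0.2118], [0.4585, -0.251], [0.5964, -0.0437], [0.4269, -0.082]]
fin top scene [[0.505, -0.1597], [0.5038, -0.1491], [0.5495, -0.1469]] [[0.5592, -0.1429], [0.502, -0.1542]]
```

Call:
move_arm(plan=[0.8, 0.9, 0, 0, 0, -0.02, 1.6, 1.8, 0, 0, 0, -0.04, 2.4, 2.7, 0, 0, 0, -0.06, 3.2, 3.6, 0, 0, 0, -0.08, 4.0, 4.5, 0, 0, 0, -0.08, 4.8, 5.4, 0, 0, 0, -0.08, 5.6, 6.2, 0, 0, 0, -0.08, 6.4, 7.1, 0, 0, 0, -0.08, 7.27, 8.04, 0, 0, 0, -0.08, 7.27, 8.04, 0, 0, 0, -0.08], grip=60)

```text
time_s: 1.4
eef_pos: [0.5318, -0.1447, 0.2309]
eef_rot: [-0.001, 0.994, 0.11, 0.0]
wrist_force: [-0.2, 0.0, 0.4]
opening: 0.702
grasp_force: 0.0
```

```bash
python3 - <<'E'
from h import *
c=snap('wrist','w1');o=ctrl.get_obs();print(o['eef_pos'],o['eef_rot'],o['opening'])
print(proj(c,[.530,-.148,.158]))
E
```

```text
[ 0.53071724 -0.14638398  0.23077403] [-2.18629564e-04  9.94071942e-01  1.08723292e-01 -4.15115443e-04] 0.7031718260689281
(np.float64(320.1677818768642), np.float64(259.43269527985956))
```

View pics/w1.png

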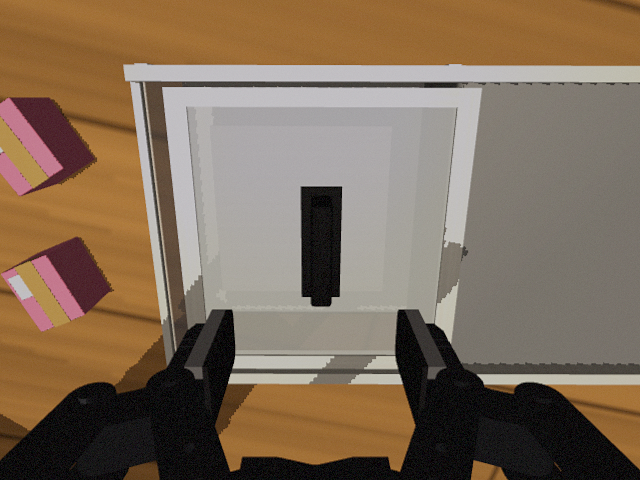

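The wrist view puts the fin top at (321,250) against a prediction of (320,259), so it's centred between the fingers. The fin has a wider foot, so I'll pinch above it.

Call:
move_arm(plan=[0, 0, -0.6, 0, 0, 0, 0, 0, -1.2, 0, 0, 0, 0, 0, -1.6, 0, 0, 0, 0, 0, -1.75, 0, 0, 0, 0, 0, -1.75, 0, 0, 0])

```text
time_s: 2.08
eef_pos: [0.5295, -0.1491, 0.1437]
eef_rot: [-0.0, 0.994, 0.106, -0.0]
wrist_force: [1.2, 0.3, -0.2]
opening: 0.701
grasp_force: 0.0
```

Call:
move_arm(plan=[0, 0, 0, 0, 0, 0, 0, 0, 0, 0, 0, 0, 0, 0, 0, 0, 0, 0, 0, 0, 0, 0, 0, 0, 0, 0, 0, 0, 0, 0, 0, 0, 0, 0, 0, 0], grip=6)

```text
time_s: 2.82
eef_pos: [0.5304, -0.1486, 0.1447]
eef_rot: [0.0, 0.994, 0.107, 0.0]
wrist_force: [-1.4, 0.7, 6.0]
opening: 0.118
grasp_force: 61.2
```

Call:
move_arm(plan=[0.04, -0.16, 0, 0, 0, 0, 0.11, -0.5, 0, 0, 0, 0, 0.18, -0.85, 0, 0, 0, 0, 0.26, -1.2, 0, 0, 0, 0, 0.33, -1.55, 0, 0, 0, 0, 0.41, -1.9, 0, 0, 0, 0, 0.48, -2.25, 0, 0, 0, 0, 0.54, -2.5, 0, 0, 0, 0, 0.58, -2.7, 0, 0, 0, 0, 0.58, -2.7, 0, 0, 0, 0])

```text
time_s: 4.08
eef_pos: [0.5604, -0.2847, 0.1448]
eef_rot: [0.001, 0.994, 0.106, 0.002]
wrist_force: [4.9, -1.5, 4.4]
opening: 0.12
grasp_force: 61.1
```

Call:
move_arm(plan=[0, 0, 0, 0, 0, 0, 0, 0, 0, 0, 0, 0, 0, 0, 0, 0, 0, 0, 0, 0, 0, 0, 0, 0], grip=60)

```text
time_s: 4.58
eef_pos: [0.5588, -0.2831, 0.1435]
eef_rot: [-0.0, 0.994, 0.107, -0.0]
wrist_force: [-0.2, -0.4, -0.4]
opening: 0.704
grasp_force: 0.0
```

Call:
move_arm(plan=[0, 0, 1.0, 0, 0, 0, 0, 0.3, 2.1, 0, 0, 0, -0.3, 1.4, 2.1, 0, 0, 0.04, -0.6, 2.5, 2.1, 0, 0, 0.08, -0.9, 3.6, 2.1, 0, 0, 0.12, -1.2, 4.7, 2.1, 0, 0, 0.16, -1.5, 5.8, 2.1, 0, 0, 0.2, -1.8, 6.9, 2.1, 0, 0, 0.24, -2.1, 8.0, 2.1, 0, 0, 0.26, -2.34, 9.0, 2.1, 0, 0, 0.26], grip=66)

```text
time_s: 5.82
eef_pos: [0.4411, 0.1684, 0.2491]
eef_rot: [0.0, 0.972, 0.235, 0.0]
wrist_force: [-0.0, 1.1, 0.9]
opening: 0.773
grasp_force: 0.0
```

Call:
move_arm(plan=[0, 0.26, -0.6, 0, 0, 0, 0, 0.26, -0.6, 0, 0, 0, 0, 0.26, -0.6, 0, 0, 0])

```text
time_s: 6.2
eef_pos: [0.4424, 0.1791, 0.2195]
eef_rot: [0.0, 0.972, 0.234, 0.0]
wrist_force: [0.2, 1.1, 0.6]
opening: 0.771
grasp_force: 0.0
```

```bash
python3 - <<'E'
from h import *
c=snap('wrist','w2');o=ctrl.get_obs();print(o['eef_pos'],o['eef_rot'],o['opening'])
print(proj(c,[.442,.181,.05]))
E
```

```text
[0.44277495 0.17888882 0.21979846] [1.98571638e-04 9.72190054e-01 2.34192477e-01 5.84973403e-04] 0.769697797288796
(np.float64(312.4714688080561), np.float64(209.2797301217695))
```

View pics/w2.png

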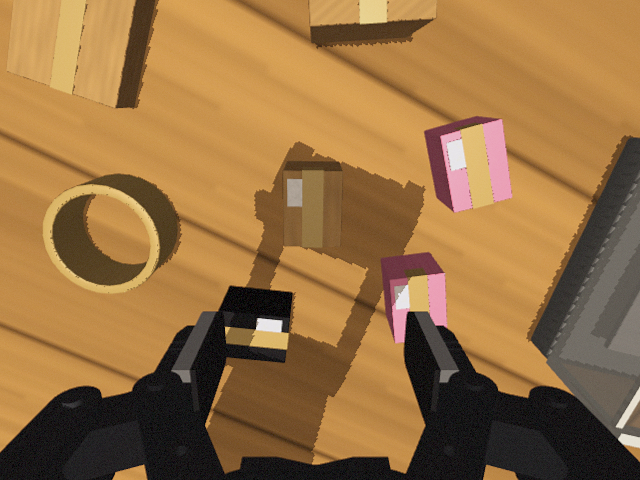

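The carton's top face is centred at (313,209), where I predicted it, and it's square to the fingers. The neighbours are clear, so I'll go down and grip.

Call:
move_arm(plan=[0, 0.03, -1, 0, 0, 0, 0, 0.03, -2, 0, 0, 0, 0, 0.03, -2.9, 0, 0, 0, 0, 0.03, -3.6, 0, 0, 0, 0, 0.03, -4.1, 0, 0, 0, 0, 0.03, -4.1, 0, 0, 0, 0, 0.03, -4.1, 0, 0, 0])

```text
time_s: 7.12
eef_pos: [0.4436, 0.1808, 0.0152]
eef_rot: [0.0, 0.972, 0.234, 0.001]
wrist_force: [0.8, 0.0, -0.2]
opening: 0.769
grasp_force: 0.0
```

Call:
move_arm(plan=[0, 0, 0, 0, 0, 0, 0, 0, 0, 0, 0, 0, 0, 0, 0, 0, 0, 0, 0, 0, 0, 0, 0, 0, 0, 0, 0, 0, 0, 0], grip=38)

```text
time_s: 7.75
eef_pos: [0.4437, 0.1812, 0.0155]
eef_rot: [0.0, 0.972, 0.235, 0.002]
wrist_force: [-0.3, -1.9, 6.3]
opening: 0.514
grasp_force: 62.0
```

Call:
move_arm(plan=[0, 0, 0.5, 0, 0, 0, 0, 0, 1.4, 0, 0, 0, 0, 0, 2.4, 0, 0, 0, 0.1, -0.4, 3.2, 0, 0, -0.04, 0.3, -1.2, 3.6, 0, 0, -0.08, 0.55, -2.1, 3.6, 0, 0, -0.12, 0.8, -3, 3.6, 0, 0, -0.16, 1.05, -3.9, 3.6, 0, 0, -0.2, 1.3, -4.8, 3.6, 0, 0, -0.24, 1.5, -5.6, 3.6, 0, 0, -0.26])

```text
time_s: 9.0
eef_pos: [0.5172, -0.1005, 0.1943]
eef_rot: [0.0, 0.994, 0.106, 0.0]
wrist_force: [0.2, 0.0, -1.1]
opening: 0.518
grasp_force: 61.5
```

Call:
move_arm(plan=[0.14, -0.55, 0, 0, 0, 0, 0.18, -0.65, 0, 0, 0, 0, 0.18, -0.65, 0, 0, 0, 0, 0.18, -0.65, 0, 0, 0, 0])

```text
time_s: 9.5
eef_pos: [0.5257, -0.1302, 0.1938]
eef_rot: [-0.0, 0.994, 0.107, -0.0]
wrist_force: [-0.2, 0.6, -2.6]
opening: 0.521
grasp_force: 61.7
```

```bash
python3 - <<'E'
from h import *
o=ctrl.get_obs();print(o['eef_pos'],o['eef_rot'],o['opening'],o['wrist_force'])
c=snap('scene','s3');d=snap('side','d3')
a=c['pixels'][150:350,100:300];b=d['pixels'][60:260,250:450]
cv2.imwrite('pics/c3.png',cv2.resize(np.hstack([a,b]),None,fx=2,fy=2,interpolation=cv2.INTER_CUBIC)[:,:,::-1])
E
```

```text
[ 0.52573453 -0.13019614  0.19380009] [-2.37425740e-04  9.94233301e-01  1.07238390e-01 -1.18927077e-04] 0.5205682055969529 [-0.179814    0.56644021 -2.60415886]
```

View pics/c3.png

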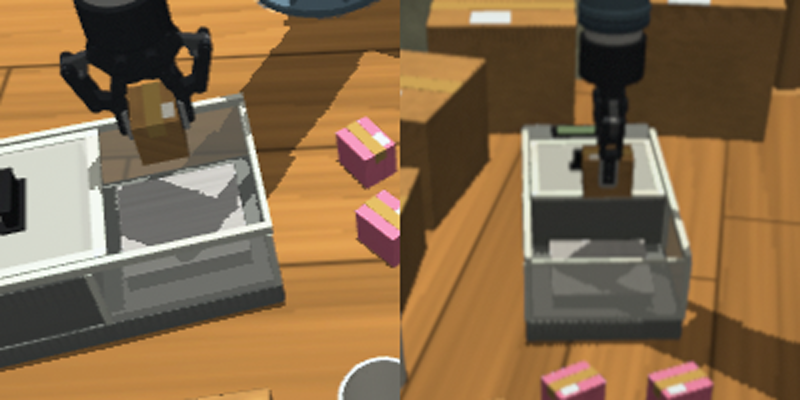

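The door is open and the carton hangs upright over the pan. I'll lower it slowly.

Call:
move_arm(plan=[0.02, -0.03, -0.4, 0, 0, 0, 0.02, -0.03, -0.9, 0, 0, 0, 0.02, -0.03, -1.4, 0, 0, 0, 0.02, -0.03, -1.8, 0, 0, 0, 0.02, -0.03, -2.05, 0, 0, 0, 0.02, -0.03, -2.18, 0, 0, 0, 0.02, -0.03, -2.22, 0, 0, 0, 0.02, -0.03, -2.22, 0, 0, 0, 0.02, -0.03, -2.22, 0, 0, 0])

```text
time_s: 10.72
eef_pos: [0.5275, -0.1331, 0.0834]
eef_rot: [0.0, 0.994, 0.107, 0.0]
wrist_force: [0.5, -0.1, -1.2]
opening: 0.518
grasp_force: 61.7
```

Call:
move_arm(plan=[0, 0, -0.02, 0, 0, 0, 0, 0, -0.04, 0, 0, 0, 0, 0, -0.04, 0, 0, 0])

```text
time_s: 11.1
eef_pos: [0.5269, -0.1329, 0.0807]
eef_rot: [-0.0, 0.994, 0.107, -0.0]
wrist_force: [0.4, 0.2, -1.4]
opening: 0.52
grasp_force: 61.7
```

Call:
move_arm(plan=[0, 0, -0.03, 0, 0, 0, 0, 0, -0.04, 0, 0, 0, 0, 0, -0.04, 0, 0, 0, 0, 0, -0.04, 0, 0, 0])

```text
time_s: 11.6
eef_pos: [0.5271, -0.1329, 0.0789]
eef_rot: [0.0, 0.994, 0.107, 0.0]
wrist_force: [0.1, 0.9, -0.8]
opening: 0.515
grasp_force: 61.7
```

Call:
move_arm(plan=[0, 0, -0.02, 0, 0, 0, 0, 0, -0.03, 0, 0, 0, 0, 0, -0.03, 0, 0, 0, 0, 0, -0.03, 0, 0, 0])

```text
time_s: 12.1
eef_pos: [0.5271, -0.1329, 0.0774]
eef_rot: [0.0, 0.994, 0.107, 0.0]
wrist_force: [-0.9, 0.4, 0.9]
opening: 0.514
grasp_force: 61.8
```

Call:
move_arm(plan=[0, 0, 0, 0, 0, 0, 0, 0, 0, 0, 0, 0, 0, 0, 0, 0, 0, 0, 0, 0, 0, 0, 0, 0, 0, 0, 0, 0, 0, 0, 0, 0, 0, 0, 0, 0], grip=60)

```text
time_s: 12.85
eef_pos: [0.527, -0.1329, 0.0773]
eef_rot: [-0.0, 0.994, 0.107, 0.0]
wrist_force: [0.5, 0.4, -0.0]
opening: 0.696
grasp_force: 0.0
```

Call:
move_arm(plan=[0, 0, 0.2, 0, 0, 0, 0, 0, 0.6, 0, 0, 0, 0, 0, 1.2, 0, 0, 0, 0, 0, 2, 0, 0, 0, 0, 0, 2.8, 0, 0, 0, 0, 0, 3.2, 0, 0, 0, 0, 0, 3.2, 0, 0, 0])

```text
time_s: 13.72
eef_pos: [0.5282, -0.1334, 0.2399]
eef_rot: [0.001, 0.994, 0.107, 0.002]
wrist_force: [-0.0, 0.3, -0.2]
opening: 0.701
grasp_force: 0.0
```

```bash
python3 - <<'E'
from h import *
o=ctrl.get_obs();print(o['eef_pos'],o['time_s'])
w=snap('wrist','w4');d=snap('side','d4')
print(proj(w,[.5268,-.1317,.112]),proj(d,[.5268,-.1317,.112]))
a=w['pixels'];b=d['pixels'][60:260,250:450]
im=np.hstack([cv2.resize(a,(400,300)),cv2.resize(b,(300,300))])
cv2.imwrite('pics/c4.png',im[:,:,::-1])
E
```

```text
[ 0.52819369 -0.13341503  0.23988733] 13.725
(np.float64(311.4202397538409), np.float64(227.82355088361922)) (np.float64(350.7438548389061), np.float64(177.49350624824322))
```

View pics/c4.png

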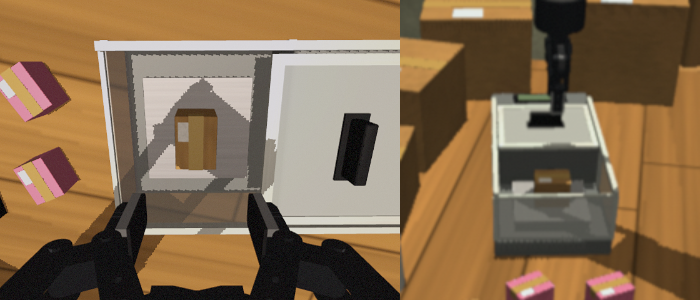

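The carton stands upright near the middle of the pan, at about (314,227) in full-size wrist pixels against a prediction of (311,228). Next I'll go back to the fin and close the door.

Call:
move_arm(plan=[0.16, -0.75, 0, 0, 0, 0, 0.32, -1.5, 0, 0, 0, 0, 0.49, -2.3, 0, 0, 0, 0, 0.65, -3.02, 0, 0, 0, 0, 0.65, -3.02, -0.2, 0, 0, 0, 0.65, -3.02, -0.8, 0, 0, 0, 0.65, -3.02, -1.4, 0, 0, 0, 0.65, -3.02, -1.75, 0, 0, 0, 0.65, -3.02, -1.87, 0, 0, 0, 0.65, -3.02, -1.87, 0, 0, 0])

```text
time_s: 15.08
eef_pos: [0.5596, -0.2836, 0.1439]
eef_rot: [-0.0, 0.994, 0.107, -0.0]
wrist_force: [0.4, 0.5, 0.7]
opening: 0.709
grasp_force: 0.0
```

Call:
move_arm(plan=[0, 0, 0, 0, 0, 0, 0, 0, 0, 0, 0, 0, 0, 0, 0, 0, 0, 0, 0, 0, 0, 0, 0, 0, 0, 0, 0, 0, 0, 0, 0, 0, 0, 0, 0, 0], grip=6)

```text
time_s: 15.82
eef_pos: [0.5599, -0.2843, 0.1448]
eef_rot: [0.001, 0.994, 0.107, 0.0]
wrist_force: [-1.4, 0.7, 5.8]
opening: 0.124
grasp_force: 61.4
```

Call:
move_arm(plan=[-0.04, 0.16, 0, 0, 0, 0, -0.11, 0.5, 0, 0, 0, 0, -0.19, 0.9, 0, 0, 0, 0, -0.28, 1.3, 0, 0, 0, 0, -0.36, 1.7, 0, 0, 0, 0, -0.45, 2.1, 0, 0, 0, 0, -0.53, 2.45, 0, 0, 0, 0, -0.58, 2.7, 0, 0, 0, 0, -0.61, 2.85, 0, 0, 0, 0, -0.61, 2.85, 0, 0, 0, 0])

```text
time_s: 17.08
eef_pos: [0.5281, -0.1402, 0.1448]
eef_rot: [-0.0, 0.994, 0.107, -0.001]
wrist_force: [-5.6, 0.6, 11.9]
opening: 0.119
grasp_force: 62.2
```

Call:
move_arm(plan=[-0.01, 0.04, 0, 0, 0, 0, -0.02, 0.08, 0, 0, 0, 0, -0.025, 0.12, 0, 0, 0, 0, -0.025, 0.12, 0, 0, 0, 0, -0.025, 0.12, 0, 0, 0, 0])

```text
time_s: 17.7
eef_pos: [0.527, -0.1353, 0.1448]
eef_rot: [0.001, 0.994, 0.107, -0.001]
wrist_force: [-5.9, -2.0, 10.8]
opening: 0.118
grasp_force: 62.1
```

Call:
move_arm(plan=[-0.005, 0.02, 0, 0, 0, 0, -0.01, 0.04, 0, 0, 0, 0, -0.01, 0.06, 0, 0, 0, 0, -0.01, 0.06, 0, 0, 0, 0])

```text
time_s: 18.2
eef_pos: [0.527, -0.1351, 0.1448]
eef_rot: [0.003, 0.994, 0.107, -0.0]
wrist_force: [-3.4, -12.2, 6.0]
opening: 0.117
grasp_force: 61.4
```

Call:
move_arm(plan=[-0.005, 0.02, 0, 0, 0, 0, -0.01, 0.04, 0, 0, 0, 0, -0.01, 0.04, 0, 0, 0, 0])

```text
time_s: 18.58
eef_pos: [0.527, -0.135, 0.1448]
eef_rot: [0.005, 0.994, 0.106, 0.0]
wrist_force: [-1.0, -20.0, 2.2]
opening: 0.122
grasp_force: 60.9
```

The force rose to 20 N with no further motion, so the door is on its stop. I'll take the load off, release and rise.

Call:
move_arm(plan=[0.01, -0.06, 0, 0, 0, 0, 0.01, -0.06, 0, 0, 0, 0])

```text
time_s: 18.82
eef_pos: [0.5271, -0.1352, 0.1448]
eef_rot: [0.002, 0.994, 0.107, -0.0]
wrist_force: [-2.9, -8.6, 7.2]
opening: 0.122
grasp_force: 61.8
```

Call:
move_arm(plan=[0, 0, 0, 0, 0, 0, 0, 0, 0, 0, 0, 0, 0, 0, 0, 0, 0, 0, 0, 0, 0, 0, 0, 0, 0, 0, 0, 0, 0, 0], grip=60)

```text
time_s: 19.45
eef_pos: [0.5273, -0.1332, 0.1437]
eef_rot: [-0.0, 0.994, 0.107, -0.0]
wrist_force: [0.1, -0.5, 0.2]
opening: 0.706
grasp_force: 0.0
```

Call:
move_arm(plan=[0, 0, 0.3, 0, 0, 0, 0, 0, 0.9, 0, 0, 0, 0, 0, 1.6, 0, 0, 0, 0, 0, 2, 0, 0, 0, 0, 0, 2, 0, 0, 0, 0, 0, 2, 0, 0, 0])

```text
time_s: 20.2
eef_pos: [0.5269, -0.1332, 0.2433]
eef_rot: [-0.0, 0.994, 0.107, -0.0]
wrist_force: [0.2, -0.0, 0.0]
opening: 0.702
grasp_force: 0.0
```

```bash
python3 - <<'E'
from h import *
o=ctrl.get_obs();print(o['eef_pos'],o['time_s'])
w=snap('wrist','w5');d=snap('side','d5')
a=w['pixels'];b=d['pixels'][90:240,275:425]
im=np.hstack([cv2.resize(a,(480,360)),cv2.resize(b,(320,360))])
cv2.imwrite('pics/c5.png',im[:,:,::-1])
E
```

```text
[ 0.5269105  -0.13318106  0.24328636] 20.2
```

View pics/c5.png

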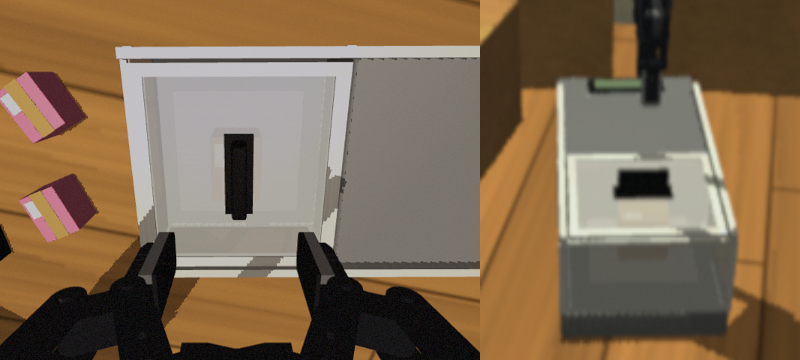

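The door edge is flush with the end wall at about column 130 of the left panel. The carton is visible under the fin at about (237,165), and the gripper is clear. I'll hand it in.

```bash
python3 -c "
from bench import ctrl
print(ctrl.hand_in())"
```

```text
the job is handed in; nothing more can be done
None
```

I handed the job in at about 20 s of the 67 s allowed: the small carton stands upright near the middle of the pan, the roof door is shut against its stop, and the gripper is clear; hand-in gave no verdict.

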